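# Put the supply module back in its bay and latch it

### The arm

A 6-joint arm with a two-finger parallel gripper is mounted at the origin on the work surface. World frame = base frame: x ahead of the robot, y to its left, z up, the work surface at z = 0. Lengths are in m, angles in degrees, forces in N, time in s.
With the tool pointing down it reaches from about 0.4 to 0.825 m from the base axis. Payload 7 kg.
Tool frame: the origin (TCP) lies midway between the tips of the shut fingers; the grasp point (between the pads) lies 19 mm behind it; z points along the fingers, y is the line along which they close (so a half turn about z gives the same grasp; the last joint's range is limited). The gripper opens to 88 mm and grips with 3 to 60 N. Pads are 19 mm wide; open, the fingers measure 130 mm over their backs; the gripper's body (78 mm by 193 mm) begins 47 mm behind the grasp point.
Start: joints at [-60.441, 20.546, 0.682, 0, -70.136, -16.507], TCP at [0.152, -0.658, 0.227] pointing down, gripper open.
Joint ranges: [-176.03, 176.03], [-82.01, 121.73], [-58.28, 71.71], [-173.87, 95.51], [-174.79, -0.11], [-173.66, 173.66]. Speed limits (degrees/s): [136.94, 136.94, 172.46, 180, 180, 180].

### API

Orientations are given as [roll, pitch, yaw] about the fixed x, y, z axes, in that order (R = Rz(yaw) Ry(pitch) Rx(roll)).
In Python, from plant import get_state, optics, order gives the robot as it stands. The module is installed in compiled form; this text tells all that it offers.
- The arm moves only by the tool send_rows, never from a script. Its argument "moves" is a list of rows, each an object with "slide": the shift along the tool's x, y, z as a fraction of full scale, a list of three; "turn": the turn about the tool's z as a fraction of full scale; "gripper": the opening, from 0 (shut) to 1 (fully open). A call has exactly 5 rows; each row is the pose to reach, as a shift and turn from the pose commanded when the call began, along the tool's axes at that moment; what a row does not reach only later rows make up. Full scale, the value 1, is 150 mm for a shift and 90 degrees for a turn. A row lasts 1/12 s, in which the tool goes at most 41.7 mm and 7.16 degrees, less where a joint would pass 70% of its speed; a pose out of reach is approached as far as the arm can. A call with a number of a shift or a turn outside -1 to 1 is refused whole. A call with a gripper value outside its range is refused whole. The fingers move at their own pace and stop on an object; "newtons" is the grip in N (left out, the last holds). Time passes only in rows, so rows that repeat a pose let the fingers close, or fill a call up. It gives the time, the measured TCP pose, the force, the opening and the grip force at its end, in the units of the state.
- get_state(): the state, without advancing time (a new reading comes with each control period).
- optics.capture(name): name is "scene" or "top"; returns a dict with "img" (400x640x3 uint8, red, green, blue), "intrinsics" (3x3 intrinsics, pixels), "origin" and "attitude" of the camera in the world. Camera axes: x right, y down, z forward; pixel columns grow to the right and rows downward; lengths in m; the calibration is good to about 2 mm. A picture is of the moment at which its call begins. There is no depth.
- order.close_job(): hands the job in; it is judged then, once.
Trained networks look in the newest picture that a camera, given by its name, has taken for a name from the list of things; names that differ only in an ending like _2 or _b are one class to them, and where a whole thing is asked for, a point or a joint stands for the part that bears it (a point fixed in the world has none). Each returns a list of dicts, best first, with "p" (0 to 1); they miss things now and then, are a little off and sometimes report something else, mostly with a low value. They report only what shows in the picture. A call takes as long as a camera call.
- optics.look_for(camera, name): "location" ([x, y, z] in m, in world coordinates, good to about 4 mm: the middle of the surface that is visible of it).
The state is a dict: "time_s": time; "joints": joint angles; "qd": joint speeds; "joint_torque": joint torques, N m; "tcp_pos": TCP position; "eef_rot": TCP orientation; "contact_force": force on the tool from outside, world axes, zero at the start; "moment": the same for the moment, N m; "gripper_width": finger opening in m; "gripper_force": force on a finger pad.
Only numpy, scipy, OpenCV 4.12 (cv2) and the standard library are available. Lean on these libraries where they do the work, as an engineer would, in place of code of your own. Each camera call takes 0.05 s, during which the arm holds its last target. There are 200 camera calls.

### The job

Put the grey power-supply module away under the workshop shelf: slide the latch bar aside to its open end, slide the module in between the guide rails, handle side facing out, until it is fully home against the back stop, then slide the latch bar fully across so that it holds the module in. Leave the meter, the parts bin and the pliers where they are.

Things in the scene. Friction and masses are not known exactly. Their poses are not given: they have to be found in the camera images.
- shelf: Fixed chipboard shelf on the bench, open at front and back. Board 110 mm deep, 460 wide, underside 195 and top 213 mm above the bench, stock on it up to 50 mm high from 30 mm behind its front edge; side panels' inner faces at y = +-212 mm. Origin: on the bench below the middle of the board's front edge; +x into the bay, away from the robot; +y to the left; z up.
- home (a point): Point on the bench where the module's origin lies when fully home: shelf x = 105 mm, y = 0; axes as the shelf's. Aluminium guide rails 20 mm high run along shelf x = 60 to 165 mm, inner faces at y = +-53; forward of x = 60 they flare out to about y = +-75 at x = 20. Back stop 30 mm high, front face at x = 155. Bare bench between them.
- module: Loose power-supply module: grey metal box 100 x 100 mm, 75 high, black front panel with the handle, vent slots on top, about 0.5 kg. Too wide to grip: hold its handle and slide it on the bench. Origin: centre of underside; +x from front panel to rear, which enters the bay first. Home: front panel 55 mm, handle's outer face 21 mm behind the board's edge.
- handle (a point): Grip point on the module's handle, an upright aluminium bar 14 x 14 mm, 10 to 64 mm above the bench, 20 mm clear of the front panel, held by 14 mm wide arms at both ends. The point is on the bar's centre line, 77 mm in front (-x) of the module's origin, 52 mm above the bench. Axes as the module's.
- latch (a joint): Steel latch bar across the bay's mouth, sliding along shelf y. In m: 0 = fully open (tip at shelf y = +75 mm, clear), 0.095 = fully closed (tip at y = -20, in front of the handle); starts part or fully closed, stays where left, friction about 2 N, stops at both ends. Bar 130 mm long, shelf x = -4 to 12 mm, top 24 mm high; its track, 29 mm high, at y = 85 to 210, x = -4 to 20.
- latch_knob (a point): Grip point on the latch bar's knob, an upright black post 16 x 16 mm, 9 to 55 mm above the bench, at shelf x = -37 mm (in front of the board's edge), joined to the bar by an arm 16 mm wide whose top is 19 mm high. The point is on the post's centre line 44 mm above the bench; shelf y = 170 mm when open, 75 mm when closed. Axes as the shelf's.
- meter: Bystander: loose light-grey meter box 100 by 90 by 55 mm without a handle, a black dial on top; origin at the centre of its underside.
- parts_bin: Bystander: loose clear open bin 130 by 100 by 50 mm; origin at the centre of its underside.
- pliers: Bystander: loose red-handled pliers, 165 mm long, 18 mm high, lying flat along its x; origin near its middle, on the bench.

How it is judged (in metres and radians):
On the way, in this order (a step that is already met when the one before it is completed fails the run):
1. the latch bar is opened (within 12 mm of its open end) (value of joint latch below 0.012 m), for 0.1 s.
2. the module is fully home in the bay (within 5 mm of the back stop, between the rails, flat on the bench) (x of module in the frame of shelf between 0.1 and 0.112 m and y of module in the frame of shelf between -0.012 and 0.012 m and x of handle in the frame of shelf below 0.05 m and angle between the x axis of module and the x axis of shelf, either way round below 0.1 rad and angle between module's own z axis and vertical below 0.06 rad), for 0.2 s.
3. the latch bar is fully across (within 10 mm of its closed end) (value of joint latch above 0.085 m), for 0.1 s.
At the end, for the whole second after the job is handed in: The module stands flat and at rest between the guide rails, handle outward, its rear within 5 mm of the back stop, and the latch bar is within 10 mm of its closed end (all of step 2 and value of joint latch above 0.085 m and linear speed of module below 0.02 m/s); the robot touches nothing.
It fails at once if the meter was moved more than 30 mm (distance of meter from where it was at the start of the episode above 0.03 m).
It fails at once if the parts bin was moved more than 30 mm (distance of parts_bin from where it was at the start of the episode above 0.03 m).
It fails at once if the pair of pliers was moved more than 30 mm (distance of pliers from where it was at the start of the episode above 0.03 m).
It also fails if it takes over 67 s, if anything falls off the work surface, if the arm or the gripper's body presses on something with over 40 N, if the wrist force passes 120 N, or if a joint passes its speed limit or range.

## Working session

There is one attempt and no reset: what is moved stays moved. The work goes in short steps, Python scripts to look and compute and a tool call to move; the robot and the scene stay as the last step left them, time stands still between calls to the robot, and variables do not carry over. Pictures are saved under pics/ and viewed, at most 10 in all, crops included, and the job is handed in when it is done.

Besides the shell and the picture viewer there is one more tool, called after "Call:" in YAML: its name, and indented under it one key for each argument. send_rows: Moves the arm, as the interface text tells. Shift numbers are shares of 150 mm and turn numbers shares of 90 degrees, none past 1 either way. Its arguments: {"type":"object","properties":{"moves":{"type":"array"},"newtons":{"type":"number"}},"required":["moves"]}

```bash
mkdir -p pics
python3 - <<'E'
from plant import get_state, optics
import cv2, numpy as np
s=get_state(); print({k:np.round(v,3).tolist() for k,v in s.items()})
for c in ("scene","top"):
    d=optics.capture(c); cv2.imwrite(f"pics/{c}0.png",d["img"][:,:,::-1])
    print(c,np.round(d["intrinsics"],1).tolist(),np.round(d["origin"],3),d["attitude"])
    for n in ("shelf","module","handle","latch","latch_knob","meter","parts_bin","pliers"):
        print(n,[(np.round(r["location"],3).tolist(),round(r["p"],2)) for r in optics.look_for(c,n)[:2]])
E
```

```text
{'time_s': 0.0, 'joints': [-60.442, 20.592, 0.632, -0.021, -70.136, -16.506], 'qd': [0.074, 0.006, 0.023, 0.078, -0.022, 0.081], 'joint_torque': [0.001, -58.273, 29.305, 6.997, 0.007, -0.0], 'tcp_pos': [0.152, -0.657, 0.226], 'eef_rot': [179.902, -0.008, -166.956], 'contact_force': [-0.845, -0.103, -0.111], 'moment': [0.005, -0.025, 0.008], 'gripper_force': 0.0, 'gripper_width': 0.088}
scene [[483.1, 0.0, 318.5], [0.0, 483.1, 198.4], [0.0, 0.0, 1.0]] [0.417 0.373 1.223] [-161.53396744    0.25665589 -160.21020244]
shelf [([0.663, 0.055, 0.215], 0.75)]
module [([0.406, -0.243, 0.076], 0.65)]
handle [([0.402, -0.245, 0.077], 0.9)]
latch [([0.615, 0.087, 0.024], 0.87)]
latch_knob [([0.616, 0.086, 0.022], 0.98)]
meter [([0.441, 0.246, 0.05], 0.56)]
parts_bin [([0.647, 0.395, 0.004], 0.56)]
pliers [([0.641, -0.403, 0.014], 0.82)]
top [[384.8, 0.0, 319.5], [0.0, 384.8, 201.4], [0.0, 0.0, 1.0]] [ 4.210e-01 -1.000e-03  1.173e+00] [-174.93061147   -0.19745599  -90.9836036 ]
shelf [([0.666, 0.018, 0.215], 0.89)]
module [([0.407, -0.256, 0.075], 0.73)]
handle [([0.406, -0.258, 0.075], 0.71)]
latch [([0.617, 0.077, 0.025], 0.52)]
latch_knob [([0.616, 0.082, 0.024], 0.81)]
meter [([0.439, 0.24, 0.06], 0.85)]
parts_bin [([0.643, 0.395, -0.002], 0.68)]
pliers [([0.642, -0.402, 0.018], 0.57)]
```

View pics/scene0.png

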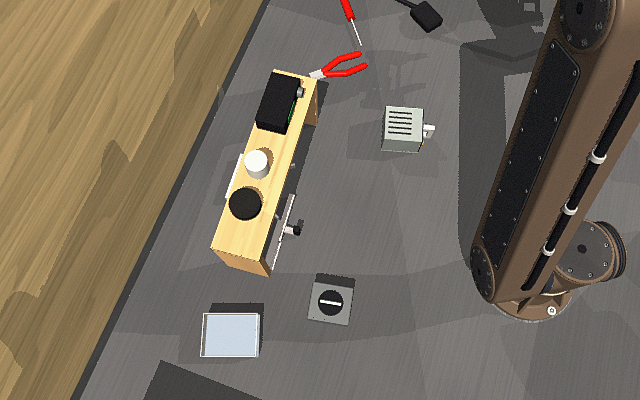

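View pics/top0.png

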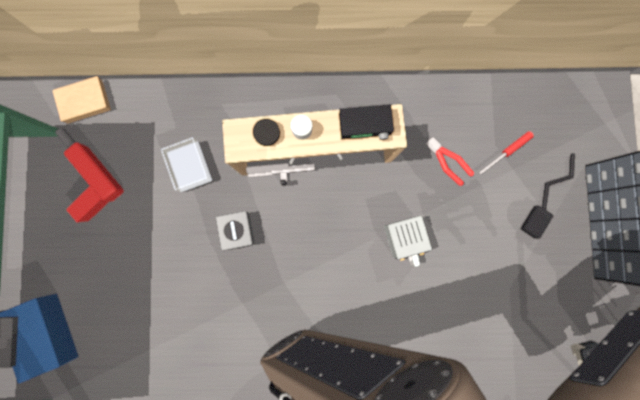

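The scene picture shows the shelf at (265,170) with the latch knob at (295,230), the module at (403,130) with its handle on the right at (428,131), the meter at (330,300), the bin at (230,335) and the pliers at (345,65). In the top picture the shelf's front edge runs (224,162) to (406,149), the knob is at (285,178), and the module is at (410,238) with its handle at (415,260). Next I'll zoom in to get corners.

Run:
```python
import cv2, numpy as np
t=cv2.imread("pics/top0.png"); s=cv2.imread("pics/scene0.png")
a=cv2.resize(t[95:195,215:415],(800,400),interpolation=cv2.INTER_CUBIC)
b=cv2.resize(t[210:275,380:440],None,fx=3,fy=3,interpolation=cv2.INTER_CUBIC)
c=cv2.resize(s[95:160,370:440],None,fx=3,fy=3,interpolation=cv2.INTER_CUBIC)
d=cv2.resize(s[185:250,255:325],None,fx=3,fy=3,interpolation=cv2.INTER_CUBIC)
o=np.zeros((600,800,3),np.uint8); o[:400]=a
x=0
for im in (b,c,d): o[400:595,x:x+im.shape[1]]=im; x+=im.shape[1]+10
cv2.imwrite("pics/crop0.png",o)
```

```text
(no output)
```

View pics/crop0.png

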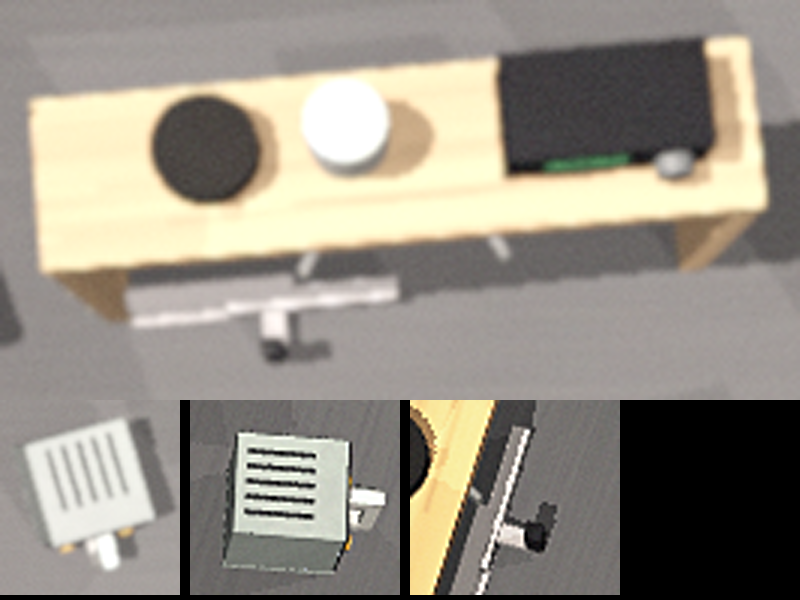

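```bash
cat > h.py <<'E'
import numpy as np
from scipy.spatial.transform import Rotation as R
from scipy.optimize import least_squares
K={"scene":(483.1,318.5,198.4),"top":(384.8,319.5,201.4)}
P={"scene":([.417,.373,1.223],[-161.53396744,0.25665589,-160.21020244]),"top":([.421,-.001,1.173],[-174.93061147,-0.19745599,-90.9836036])}
def ray(c,uv,z):
    f,cx,cy=K[c]; o=np.array(P[c][0]); d=R.from_euler("xyz",P[c][1],degrees=True).apply([(uv[0]-cx)/f,(uv[1]-cy)/f,1])
    return o+d*(z-o[2])/d[2]
def fit(local,world):
    local=np.array(local)[:,:2];world=np.array(world)[:,:2]
    def T(p): c,s=np.cos(p[2]),np.sin(p[2]); return local@np.array([[c,s],[-s,c]])+p[:2]
    b=min((least_squares(lambda p:(T(p)-world).ravel(),[*world.mean(0),a]) for a in (0,1.5,3,-1.5)),key=lambda r:r.cost)
    return b.x,np.round((T(b.x)-world)*1000,1).tolist()
def toloc(p,w): c,s=np.cos(p[2]),np.sin(p[2]); d=np.array(w)[:2]-p[:2]; return np.array([c*d[0]+s*d[1],-s*d[0]+c*d[1]])
def tow(p,l): c,s=np.cos(p[2]),np.sin(p[2]); return p[:2]+[c*l[0]-s*l[1],s*l[0]+c*l[1]]
E
python3 - <<'E'
from h import *
up=lambda p,f,ox,oy:((p[0]+.5)/f-.5+ox,(p[1]+.5)/f-.5+oy)
a=lambda x,y,z:ray("top",up((x,y),4,215,95),z)
b=lambda x,y,z:ray("top",up((x,y),3,380,210),z)
c=lambda x,y,z:ray("scene",up((x,y),3,370,95),z)
d=lambda x,y,z:ray("scene",up((x-410,y-400),3,255,185),z)
W=[a(30,100,.213),a(750,38,.213),a(303,275,.02),a(507,258,.02),a(42,270,.204),a(766,207,.204)]
S,e=fit([(.11,.23),(.11,-.23),(.02,.075),(.02,-.075),(0,.23),(0,-.23)],W); print("shelf",S,e)
L=[(.05,.05),(.05,-.05),(-.05,-.05),(-.05,.05)]
Mt,e=fit(L,[b(24,46,.075),b(125,18,.075),b(155,118,.075),b(48,146,.075)]);print("mod top",Mt,np.degrees(Mt[2]),e)
Ms,e=fit(L,[c(45,133,.075),c(50,32,.075),c(160,37,.075),c(158,138,.075)]);print("mod scn",Ms,np.degrees(Ms[2]),e)
print("handle top",tow(Mt,(-.077,0)),tow(Ms,(-.077,0)),"seen",b(110,165,.064),c(185,95,.064))
print("tip",toloc(S,a(397,290,.024)),"knob",toloc(S,a(275,350,.055)),a(275,350,.055),"scene knob",toloc(S,d(537,537,.055)),d(537,537,.055))
for y in(.075,.17):print("knob pred",tow(S,(-.037,y)))
print(np.degrees(S[2]))
E
```

```text
shelf [0.62679914 0.0009244  0.07138341] [[0.5, -0.8], [0.0, 1.2], [0.9, -2.5], [1.1, 2.9], [-1.0, -2.7], [-1.5, 1.7]]
mod top [ 0.4126119  -0.25919805  0.23609706] 13.527365315623852 [[2.0, 0.7], [0.4, 0.6], [-1.8, 1.8], [-0.7, -3.1]]
mod scn [ 0.41012597 -0.26028327  0.27561112] 15.79135401405194 [[0.3, -0.5], [2.2, -0.6], [-0.4, 0.3], [-2.1, 0.8]]
handle top [ 0.33774801 -0.27720911] [ 0.33603202 -0.28123767] seen [ 0.33338029 -0.27974296  0.064     ] [ 0.33887595 -0.28065909  0.064     ]
tip [0.00082229 0.00753577] knob [-0.04118531  0.10053323] [0.5785484  0.09826415 0.055     ] scene knob [-0.04321896  0.10729954] [0.57603735 0.10486818 0.055     ]
knob pred [0.58454416 0.07309445]
knob pred [0.57776849 0.16785251]
4.089968284742376
```

Call:
send_rows:
  moves:
    - {"slide": [-0.957, 0.99, 0], "turn": 0, "gripper": 0}
    - {"slide": [-0.957, 0.99, 0], "turn": 0, "gripper": 0}
    - {"slide": [-0.957, 0.99, 0], "turn": 0, "gripper": 0}
    - {"slide": [-0.957, 0.99, 0], "turn": 0, "gripper": 0}
    - {"slide": [-0.957, 0.99, 0], "turn": 0, "gripper": 0}

```text
time_s: 1.32
tcp_pos: [0.2592, -0.4788, 0.2266]
eef_rot: [-180.0, 0.0, -167.0]
contact_force: [2.0, -0.1, -0.3]
gripper_width: 0.0598
gripper_force: 0.0
```

Call:
send_rows:
  moves:
    - {"slide": [-0.957, 0.99, 0], "turn": 0, "gripper": 0}
    - {"slide": [-0.957, 0.99, 0], "turn": 0, "gripper": 0}
    - {"slide": [-0.957, 0.99, 0], "turn": 0, "gripper": 0}
    - {"slide": [-0.957, 0.99, 0], "turn": 0, "gripper": 0}
    - {"slide": [-0.957, 0.99, 0], "turn": 0, "gripper": 0}

```text
time_s: 1.73
tcp_pos: [0.3657, -0.3015, 0.227]
eef_rot: [-180.0, 0.1, -166.9]
contact_force: [0.4, -0.4, -0.3]
gripper_width: 0.0265
gripper_force: 0.0
```

Call:
send_rows:
  moves:
    - {"slide": [-0.957, 0.99, 0], "turn": 0, "gripper": 0}
    - {"slide": [-0.957, 0.99, 0], "turn": 0, "gripper": 0}
    - {"slide": [-0.957, 0.99, 0], "turn": 0, "gripper": 0}
    - {"slide": [-0.957, 0.99, 0], "turn": 0, "gripper": 0}
    - {"slide": [-0.957, 0.99, 0], "turn": 0, "gripper": 0}

```text
time_s: 2.15
tcp_pos: [0.4721, -0.1241, 0.2272]
eef_rot: [-180.0, 0.1, -166.9]
contact_force: [1.2, -0.2, 0.5]
gripper_width: 0.0005
gripper_force: 0.0
```

Call:
send_rows:
  moves:
    - {"slide": [-0.8, 0.9, 0], "turn": 0.1, "gripper": 0}
    - {"slide": [-0.8, 0.9, 0], "turn": 0.1, "gripper": 0}
    - {"slide": [-0.8, 0.9, 0], "turn": 0.1, "gripper": 0}
    - {"slide": [-0.8, 0.9, 0], "turn": 0.1, "gripper": 0}
    - {"slide": [-0.8, 0.9, 0], "turn": 0.1, "gripper": 0}

```text
time_s: 2.57
tcp_pos: [0.5598, 0.0363, 0.2265]
eef_rot: [180.0, 0.1, -175.8]
contact_force: [0.5, -1.2, 0.3]
gripper_width: 0.0007
gripper_force: 0.0
```

```bash
cat >> h.py <<'E'
S=np.array([.6268,.0009,np.radians(4.1)])
from plant import get_state, optics
def go(x,y,z,yaw=None,shelf=True):
    s=get_state(); w=tow(S,(x,y)) if shelf else (x,y); p=s["tcp_pos"]; ps=np.radians(s["eef_rot"][2])
    d=np.array([w[0]-p[0],w[1]-p[1]]); c,n=np.cos(ps),np.sin(ps)
    t=0 if yaw is None else -((yaw-s["eef_rot"][2]+180)%360-180)/90
    print("slide",np.round(np.array([c*d[0]+n*d[1],n*d[0]-c*d[1],p[2]-z])/.15,3),"turn",round(t,3),"now shelf",np.round(toloc(S,p),4),"F",np.round(s["contact_force"],1))
E
python3 - <<'E'
from h import *
import cv2
cv2.imwrite("pics/s1.png",cv2.resize(optics.capture("scene")["img"][100:330,150:480,::-1],None,fx=2.4,fy=2.4))
go(-.046,.052,.030,-175.9)
E
```

```text
slide [-0.118  0.075  1.308] turn 0.002 now shelf [-0.0637  0.0407] F [2.  1.2 0.9]
```

View pics/s1.png

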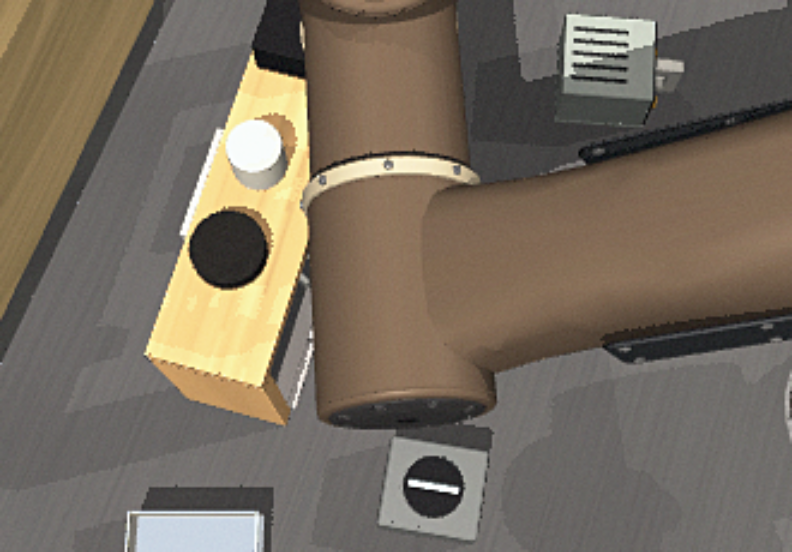

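The picture shows the arm's wrist over the bay mouth, and it hides the knob. The meter at (435,485) and the module at (610,65) in this crop haven't moved. I'm descending to the right of the knob.

Call:
send_rows:
  moves:
    - {"slide": [-0.118, 0.075, 0.2], "turn": 0, "gripper": 0}
    - {"slide": [-0.118, 0.075, 0.45], "turn": 0, "gripper": 0}
    - {"slide": [-0.118, 0.075, 0.7], "turn": 0, "gripper": 0}
    - {"slide": [-0.118, 0.075, 0.9], "turn": 0, "gripper": 0}
    - {"slide": [-0.118, 0.075, 1.0], "turn": 0, "gripper": 0}

```text
time_s: 3.03
tcp_pos: [0.5723, 0.044, 0.0726]
eef_rot: [-179.9, -0.3, -176.0]
contact_force: [-0.1, -0.3, 0.3]
gripper_width: 0.0005
gripper_force: 0.0
```

Call:
send_rows:
  moves:
    - {"slide": [0, 0, 0.1], "turn": 0, "gripper": 0}
    - {"slide": [0, 0, 0.2], "turn": 0, "gripper": 0}
    - {"slide": [0, 0, 0.3], "turn": 0, "gripper": 0}
    - {"slide": [0, 0, 0.3], "turn": 0, "gripper": 0}
    - {"slide": [0, 0, 0.3], "turn": 0, "gripper": 0}

```text
time_s: 3.45
tcp_pos: [0.5742, 0.0444, 0.0312]
eef_rot: [-180.0, -0.1, -175.9]
contact_force: [-0.1, 0.4, 0.6]
gripper_width: 0.0005
gripper_force: 0.0
```

Run:
```python
from h import *
import cv2
d=optics.capture("top")["img"]; cv2.imwrite("pics/t1.png",cv2.resize(d[90:250,200:420,::-1],None,fx=3.5,fy=3.5))
go(-.046,.141,.030,-175.9)
```

```text
slide [-0.017  0.624  0.014] turn -0.0 now shelf [-0.0487  0.0474] F [-0.1  0.5 -0.1]
```

Call:
send_rows:
  moves:
    - {"slide": [-0.01, 0.08, 0], "turn": 0, "gripper": 0}
    - {"slide": [-0.01, 0.16, 0], "turn": 0, "gripper": 0}
    - {"slide": [-0.01, 0.24, 0], "turn": 0, "gripper": 0}
    - {"slide": [-0.01, 0.32, 0], "turn": 0, "gripper": 0}
    - {"slide": [-0.01, 0.4, 0], "turn": 0, "gripper": 0}

```text
time_s: 3.92
tcp_pos: [0.5724, 0.1063, 0.0325]
eef_rot: [180.0, 0.1, -175.9]
contact_force: [1.8, -2.6, 2.0]
gripper_width: 0.0006
gripper_force: 1.5
```

Call:
send_rows:
  moves:
    - {"slide": [0, 0.03, 0], "turn": 0, "gripper": 0}
    - {"slide": [0, 0.06, 0], "turn": 0, "gripper": 0}
    - {"slide": [0, 0.09, 0], "turn": 0, "gripper": 0}
    - {"slide": [0, 0.12, 0], "turn": 0, "gripper": 0}
    - {"slide": [0, 0.15, 0], "turn": 0, "gripper": 0}

```text
time_s: 4.33
tcp_pos: [0.5702, 0.1273, 0.0315]
eef_rot: [-180.0, -0.0, -176.0]
contact_force: [1.4, -2.0, 2.1]
gripper_width: 0.0001
gripper_force: 1.3
```

Run:
```python
from h import *
go(-.046,.141,.030,-175.9)
```

```text
slide [-0.01   0.072  0.01 ] turn -0.001 now shelf [-0.0474  0.1302] F [ 1.4 -2.   2.1]
```

View pics/t1.png

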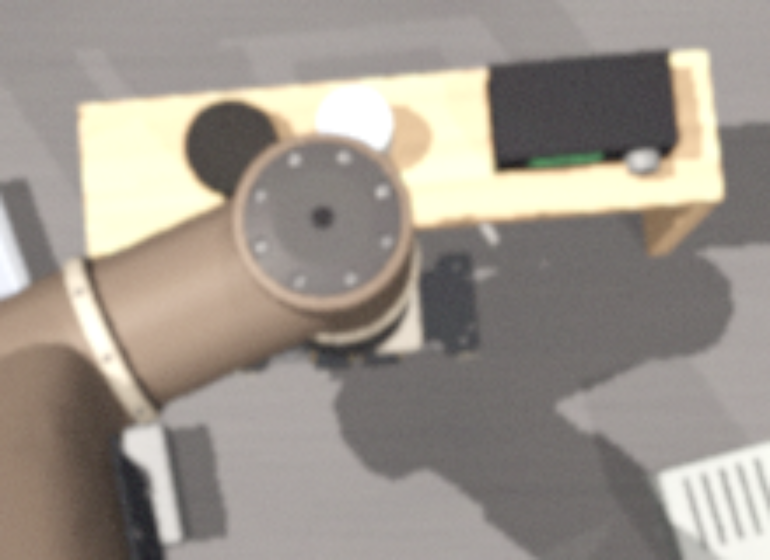

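The top picture shows the wrist as an upright cylinder (disc centre at crop (322,217), radius about 88) standing over the TCP, with a ring near (365,335) and the gripper's black body at about (450,305). Next I'll work out these heights to see what fits under the board.

Run:
```python
from h import *
px=lambda x,y:((x+.5)/3.5-.5+200,(y+.5)/3.5-.5+90)
t=np.array([.574,.0444])
for z in np.arange(.2,.5,.02):
    w=ray("top",px(322,217),z)[:2]; print(round(z,2),np.round((w-t)*1000,1),"r",round(88/3.5*(1.173-z)/384.8*1000,1))
for n,q in dict(ringlow=(350,345),ringright=(412,290),body_r_top=(475,255),body_r_bot=(475,350),beige_r=(422,350)).items():
    print(n,[(round(z,2),np.round(toloc(S,ray("top",px(*q),z))*1000-toloc(S,t)*1000).tolist()) for z in(.1,.13,.16,.19,.22,.25)])
```

```text
0.2 [62.7 19.1] r 63.6
0.22 [58.2 17.7] r 62.3
0.24 [53.8 16.4] r 61.0
0.26 [49.4 15.1] r 59.7
0.28 [44.9 13.8] r 58.3
0.3 [40.5 12.4] r 57.0
0.32 [36.1 11.1] r 55.7
0.34 [31.6  9.8] r 54.4
0.36 [27.2  8.5] r 53.1
0.38 [22.8  7.1] r 51.8
0.4 [18.3  5.8] r 50.5
0.42 [13.9  4.5] r 49.2
0.44 [9.5 3.2] r 47.9
0.46 [5.  1.8] r 46.6
0.48 [0.6 0.5] r 45.3
ringlow [(0.1, [-19.0, 6.0]), (0.13, [-23.0, 5.0]), (0.16, [-27.0, 4.0]), (0.19, [-31.0, 2.0]), (0.22, [-35.0, 1.0]), (0.25, [-39.0, 0.0])]
ringright [(0.1, [21.0, -48.0]), (0.13, [16.0, -47.0]), (0.16, [11.0, -47.0]), (0.19, [6.0, -47.0]), (0.22, [1.0, -46.0]), (0.25, [-4.0, -46.0])]
body_r_top [(0.1, [45.0, -101.0]), (0.13, [39.0, -99.0]), (0.16, [33.0, -97.0]), (0.19, [28.0, -95.0]), (0.22, [22.0, -93.0]), (0.25, [17.0, -92.0])]
body_r_bot [(0.1, [-32.0, -94.0]), (0.13, [-36.0, -92.0]), (0.16, [-39.0, -90.0]), (0.19, [-43.0, -89.0]), (0.22, [-46.0, -87.0]), (0.25, [-50.0, -85.0])]
beige_r [(0.1, [-29.0, -51.0]), (0.13, [-32.0, -51.0]), (0.16, [-36.0, -50.0]), (0.19, [-39.0, -50.0]), (0.22, [-43.0, -49.0]), (0.25, [-46.0, -49.0])]
```

Call:
send_rows:
  moves:
    - {"slide": [-0.005, 0.02, 0], "turn": 0, "gripper": 0}
    - {"slide": [-0.005, 0.04, 0], "turn": 0, "gripper": 0}
    - {"slide": [-0.005, 0.06, 0], "turn": 0, "gripper": 0}
    - {"slide": [-0.005, 0.07, 0], "turn": 0, "gripper": 0}
    - {"slide": [-0.005, 0.08, 0], "turn": 0, "gripper": 0}

```text
time_s: 4.75
tcp_pos: [0.5697, 0.1391, 0.0313]
eef_rot: [-180.0, -0.1, -176.0]
contact_force: [-2.5, -2.0, 1.2]
gripper_width: 0.0004
gripper_force: 1.1
```

Call:
send_rows:
  moves:
    - {"slide": [-0.01, 0.01, 0], "turn": 0, "gripper": 0}
    - {"slide": [-0.01, 0.02, 0], "turn": 0, "gripper": 0}
    - {"slide": [-0.01, 0.03, 0], "turn": 0, "gripper": 0}
    - {"slide": [-0.01, 0.03, 0], "turn": 0, "gripper": 0}
    - {"slide": [-0.01, 0.03, 0], "turn": 0, "gripper": 0}

```text
time_s: 5.17
tcp_pos: [0.5711, 0.1425, 0.0313]
eef_rot: [-179.9, -0.1, -176.0]
contact_force: [0.9, -7.1, -0.4]
gripper_width: 0.0003
gripper_force: 3.9
```

Call:
send_rows:
  moves:
    - {"slide": [0, 0.01, 0], "turn": 0, "gripper": 0}
    - {"slide": [0, 0.02, 0], "turn": 0, "gripper": 0}
    - {"slide": [0, 0.03, 0], "turn": 0, "gripper": 0}
    - {"slide": [0, 0.03, 0], "turn": 0, "gripper": 0}
    - {"slide": [0, 0.03, 0], "turn": 0, "gripper": 0}

```text
time_s: 5.58
tcp_pos: [0.5707, 0.1431, 0.0312]
eef_rot: [-179.7, -0.2, -176.0]
contact_force: [9.1, -26.5, 2.0]
gripper_width: -0.0002
gripper_force: 13.5
```

Call:
send_rows:
  moves:
    - {"slide": [0.02, -0.15, 0], "turn": 0, "gripper": 0}
    - {"slide": [0.03, -0.15, -0.2], "turn": 0, "gripper": 0}
    - {"slide": [0.05, -0.2, -0.45], "turn": 0, "gripper": 0.5}
    - {"slide": [0.1, -0.4, -0.7], "turn": 0, "gripper": 0.7}
    - {"slide": [0.1, -0.6, -0.8], "turn": 0, "gripper": 0.7}

```text
time_s: 6.0
tcp_pos: [0.5639, 0.0588, 0.1554]
eef_rot: [179.9, 0.3, -175.8]
contact_force: [1.6, -0.3, -0.6]
gripper_width: 0.0155
gripper_force: 0.0
```

Run:
```python
from h import *
for c in("top","scene"):
    optics.capture(c)
    for n in("latch_knob","handle","module"): print(c,n,[(np.round(r["location"],3).tolist(),np.round(toloc(S,r["location"]),3),round(r["p"],2)) for r in optics.look_for(c,n)[:1]])
go(.337,-.279,.15,-165.4,False)
```

```text
top latch_knob []
top handle [([0.411, -0.261, 0.074], array([-0.234, -0.246]), 0.96)]
top module [([0.403, -0.258, 0.077], array([-0.241, -0.242]), 0.91)]
scene latch_knob [([0.611, 0.173, 0.022], array([-0.003,  0.173]), 0.67)]
scene handle [([0.401, -0.249, 0.078], array([-0.243, -0.233]), 0.7)]
scene module [([0.406, -0.246, 0.075], array([-0.238, -0.23 ]), 0.6)]
slide [ 1.657 -2.134  0.003] turn -0.117 now shelf [-0.0604  0.0616] F [-0.5  0.8 -0.4]
```

Call:
send_rows:
  moves:
    - {"slide": [0.83, -1.0, 0], "turn": 0, "gripper": 0.7}
    - {"slide": [0.83, -1.0, 0], "turn": 0, "gripper": 0.7}
    - {"slide": [0.83, -1.0, 0], "turn": 0, "gripper": 0.7}
    - {"slide": [0.83, -1.0, 0], "turn": 0, "gripper": 0.7}
    - {"slide": [0.83, -1.0, 0], "turn": 0, "gripper": 0.7}

```text
time_s: 6.82
tcp_pos: [0.4462, -0.1022, 0.1506]
eef_rot: [-180.0, -0.1, -175.9]
contact_force: [0.8, -0.6, -0.5]
gripper_width: 0.0614
gripper_force: 0.0
```

Call:
send_rows:
  moves:
    - {"slide": [0.83, -1.0, 0], "turn": -0.117, "gripper": 0.7}
    - {"slide": [0.83, -1.0, 0], "turn": -0.117, "gripper": 0.7}
    - {"slide": [0.83, -1.0, 0], "turn": -0.117, "gripper": 0.7}
    - {"slide": [0.83, -1.0, 0], "turn": -0.117, "gripper": 0.7}
    - {"slide": [0.83, -1.0, 0], "turn": -0.117, "gripper": 0.7}

```text
time_s: 7.23
tcp_pos: [0.3334, -0.2604, 0.1511]
eef_rot: [180.0, -0.1, -165.4]
contact_force: [0.5, -0.7, 0.7]
gripper_width: 0.0611
gripper_force: 0.0
```

Run:
```python
from h import *
import cv2
go(.337,-.279,.033,-165.4,False)
a=optics.capture("top")["img"][60:290,300:500]; b=optics.capture("scene")["img"][20:250,250:450]
cv2.imwrite("pics/g1.png",cv2.resize(np.hstack([a,b])[:,:,::-1],None,fx=2,fy=2,interpolation=cv2.INTER_CUBIC))
```

```text
slide [ 0.008 -0.126  0.787] turn 0.0 now shelf [-0.3113 -0.2396] F [ 0.5 -0.7  0.7]
```

View pics/g1.png

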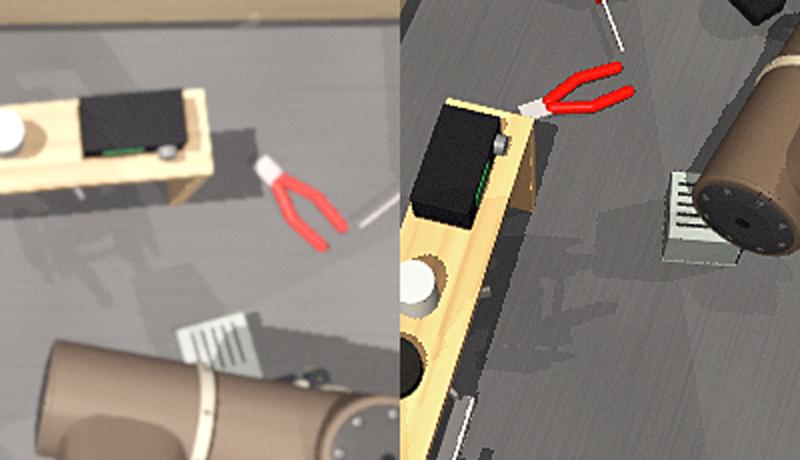

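The picture shows the gripper over the handle side of the module (top view (215,345)), with the pliers untouched at (300,205). I'm descending and gripping the handle.

Call:
send_rows:
  moves:
    - {"slide": [0, -0.126, 0.1], "turn": 0, "gripper": 0.7}
    - {"slide": [0, -0.126, 0.3], "turn": 0, "gripper": 0.7}
    - {"slide": [0, -0.126, 0.5], "turn": 0, "gripper": 0.7}
    - {"slide": [0, -0.126, 0.7], "turn": 0, "gripper": 0.7}
    - {"slide": [0, -0.126, 0.78], "turn": 0, "gripper": 0.7}

```text
time_s: 7.75
tcp_pos: [0.3383, -0.2764, 0.0308]
eef_rot: [179.8, -0.3, -165.4]
contact_force: [0.1, -0.1, -0.5]
gripper_width: 0.0612
gripper_force: 0.0
```

Call:
send_rows:
  moves:
    - {"slide": [0, 0, 0], "turn": 0, "gripper": 0}
    - {"slide": [0, 0, 0], "turn": 0, "gripper": 0}
    - {"slide": [0, 0, 0], "turn": 0, "gripper": 0}
    - {"slide": [0, 0, 0], "turn": 0, "gripper": 0}
    - {"slide": [0, 0, 0], "turn": 0, "gripper": 0}
  newtons: 25

```text
time_s: 8.17
tcp_pos: [0.341, -0.2778, 0.0357]
eef_rot: [-179.9, 0.1, -165.4]
contact_force: [0.1, -0.2, 0.2]
gripper_width: 0.0338
gripper_force: 0.0
```

Call:
send_rows:
  moves:
    - {"slide": [0, 0, 0], "turn": 0, "gripper": 0}
    - {"slide": [0, 0, 0], "turn": 0, "gripper": 0}
    - {"slide": [0, 0, 0], "turn": 0, "gripper": 0}
    - {"slide": [0, 0, 0], "turn": 0, "gripper": 0}
    - {"slide": [0, 0, 0], "turn": 0, "gripper": 0}
  newtons: 25

```text
time_s: 8.58
tcp_pos: [0.3405, -0.278, 0.0351]
eef_rot: [-180.0, 0.0, -165.4]
contact_force: [-0.9, -1.2, 6.6]
gripper_width: 0.0136
gripper_force: 25.0
```

Run:
```python
from h import *
s=get_state(); print(s["tcp_pos"],s["eef_rot"],s["moment"],s["gripper_width"],s["gripper_force"])
go(-.16,0,.033,-175.9)
go(-.048,0,.033,-175.9)
```

```text
[ 0.34047601 -0.27798551  0.03508662] [-1.79957393e+02  4.98104801e-02 -1.65424859e+02] [-0.18397728  0.25763396 -0.19518278] 0.013633791066528764 24.959440380334854
slide [-1.266  1.513  0.014] turn 0.116 now shelf [-0.3055 -0.2577] F [-0.9 -1.2  6.6]
slide [-2.001  1.377  0.014] turn 0.116 now shelf [-0.3055 -0.2577] F [-0.9 -1.2  6.6]
```

Call:
send_rows:
  moves:
    - {"slide": [-0.05, 0.06, 0], "turn": 0, "gripper": 0}
    - {"slide": [-0.15, 0.18, 0], "turn": 0, "gripper": 0}
    - {"slide": [-0.25, 0.3, 0], "turn": 0, "gripper": 0}
    - {"slide": [-0.35, 0.42, 0], "turn": 0, "gripper": 0}
    - {"slide": [-0.45, 0.54, 0], "turn": 0, "gripper": 0}

```text
time_s: 9.0
tcp_pos: [0.3848, -0.1822, 0.0351]
eef_rot: [-180.0, -0.0, -165.5]
contact_force: [-2.9, -7.1, 8.7]
gripper_width: 0.014
gripper_force: 25.1
```

Call:
send_rows:
  moves:
    - {"slide": [-0.1, 0.12, 0], "turn": 0.02, "gripper": 0}
    - {"slide": [-0.2, 0.24, 0], "turn": 0.04, "gripper": 0}
    - {"slide": [-0.3, 0.36, 0], "turn": 0.07, "gripper": 0}
    - {"slide": [-0.4, 0.48, 0], "turn": 0.09, "gripper": 0}
    - {"slide": [-0.46, 0.55, 0], "turn": 0.116, "gripper": 0}

```text
time_s: 9.42
tcp_pos: [0.4302, -0.0847, 0.035]
eef_rot: [-179.9, -0.1, -175.9]
contact_force: [-7.6, -14.0, 22.6]
gripper_width: 0.0138
gripper_force: 25.1
```

Run:
```python
from h import *
s=get_state(); print(s["gripper_width"],s["gripper_force"])
go(-.16,0,.035,-175.9)
for c in ("top","scene"):
    optics.capture(c); print([(toloc(S,r["location"]),r["p"]) for r in optics.look_for(c,"module")[:1]])
```

```text
0.013789592284404557 25.124216973781586
slide [-0.281  0.476  0.   ] turn -0.0 now shelf [-0.2022 -0.0713] F [ -7.6 -14.   22.6]
[]
[(array([-0.11886755, -0.05263598]), 0.81)]
```

Call:
send_rows:
  moves:
    - {"slide": [-0.04, 0.08, -0.005], "turn": 0, "gripper": 0}
    - {"slide": [-0.1, 0.18, -0.005], "turn": 0, "gripper": 0}
    - {"slide": [-0.16, 0.28, -0.005], "turn": 0, "gripper": 0}
    - {"slide": [-0.22, 0.38, -0.005], "turn": 0, "gripper": 0}
    - {"slide": [-0.27, 0.47, -0.005], "turn": 0, "gripper": 0}

```text
time_s: 10.03
tcp_pos: [0.4655, -0.0119, 0.0351]
eef_rot: [-180.0, -0.1, -175.9]
contact_force: [-2.4, -6.1, 5.5]
gripper_width: 0.014
gripper_force: 25.1
```

Call:
send_rows:
  moves:
    - {"slide": [0, 0, 0], "turn": 0, "gripper": 0}
    - {"slide": [0, 0, 0], "turn": 0, "gripper": 0}
    - {"slide": [0, 0, 0], "turn": 0, "gripper": 0}
    - {"slide": [0, 0, 0], "turn": 0, "gripper": 0}
    - {"slide": [0, 0, 0], "turn": 0, "gripper": 0}

```text
time_s: 10.45
tcp_pos: [0.466, -0.0122, 0.0352]
eef_rot: [180.0, -0.0, -175.9]
contact_force: [2.5, 1.2, -2.8]
gripper_width: 0.0139
gripper_force: 25.0
```

Run:
```python
from h import *
import cv2
s=get_state(); print(s["gripper_width"],s["gripper_force"],s["eef_rot"],s["moment"])
go(-.048,0,.035,-175.9)
b=optics.capture("scene")["img"][80:280,220:460]; a=optics.capture("top")["img"][100:300,240:420]
for c in ("top","scene"): print([(toloc(S,r["location"]),r["p"]) for r in optics.look_for(c,"module")[:1]])
cv2.imwrite("pics/g2.png",cv2.resize(np.hstack([a,b])[:,:,::-1],None,fx=1.9,fy=1.9,interpolation=cv2.INTER_CUBIC))
```

```text
0.01391440191641656 25.003843009471893 [ 1.79991655e+02 -8.56363330e-04 -1.75882241e+02] [ 0.48807187 -0.37756223  0.25909339]
slide [-0.756  0.01   0.002] turn 0.0 now shelf [-0.1613 -0.0016] F [ 2.5  1.2 -2.8]
[(array([-0.05477919,  0.01064381]), 0.89)]
[(array([-0.08042056,  0.01238155]), 0.87)]
```

View pics/g2.png

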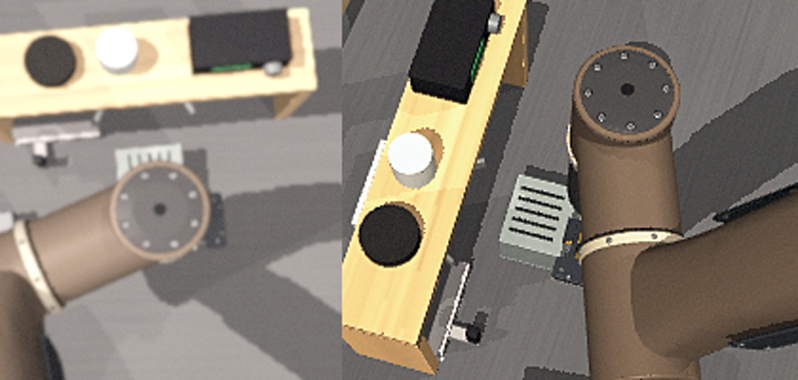

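The picture shows the module in front of the bay in line with it (top crop: rear corners about (115,150) and (181,143); scene crop: rear corners (518,178) and (500,248)). The latch bar is open, with the knob at (470,332).

Run:
```python
from h import *
for c,L,ox,oy,x0 in(("top",[(115,150),(181,143)],240,100,0),("scene",[(500,248),(518,178)],220,80,342)):
    q=[toloc(S,ray(c,((u-x0)/1.9+ox,v/1.9+oy),.075)) for u,v in L]; d=q[0]-q[1]
    print(c,np.round(q,4).tolist(),"mid",np.round((q[0]+q[1])/2,4),"len",np.linalg.norm(d),"yaw",np.degrees(np.arctan2(-d[0],d[1])))
# knob & rail ends check of the shelf frame in scene
for n,p,z in(("knob",(475,332),.055),("flareR",(483,161),.02),("flareL",(452,259),.02)):
    print(n,toloc(S,ray("scene",((p[0]-342)/1.9+220,p[1]/1.9+80),z)))
for n,p,z in(("knob",(43,152),.055),("flareR",(192,111),.02),("flareL",(94,121),.02)):
    print(n,toloc(S,ray("top",(p[0]/1.9+240,p[1]/1.9+100),z)))
```

```text
top [[-0.0393, 0.0491], [-0.0374, -0.0515]] mid [-0.0383 -0.0012] len 0.10064089747827895 yaw 1.0582581379427378
scene [[-0.0459, 0.0593], [-0.0417, -0.0415]] mid [-0.0438  0.0089] len 0.1008512799349713 yaw 2.4108378171915885
knob [-0.04419649  0.17119843]
flareR [ 0.01987015 -0.0734528 ]
flareL [0.01937673 0.07635581]
knob [-0.02955446  0.16057837]
flareR [ 0.02093852 -0.07706003]
flareL [0.01857849 0.08035527]
```

Call:
send_rows:
  moves:
    - {"slide": [-0.06, 0.01, 0], "turn": 0.015, "gripper": 0}
    - {"slide": [-0.14, 0.01, 0], "turn": 0.015, "gripper": 0}
    - {"slide": [-0.22, 0.01, 0], "turn": 0.015, "gripper": 0}
    - {"slide": [-0.3, 0.01, 0], "turn": 0.015, "gripper": 0}
    - {"slide": [-0.38, 0.01, 0], "turn": 0.015, "gripper": 0}

```text
time_s: 11.07
tcp_pos: [0.5202, -0.0076, 0.0351]
eef_rot: [-179.9, -0.4, -177.3]
contact_force: [-11.0, -0.8, 11.7]
gripper_width: 0.0141
gripper_force: 25.0
```

Call:
send_rows:
  moves:
    - {"slide": [-0.06, 0, 0], "turn": 0, "gripper": 0}
    - {"slide": [-0.12, 0, 0], "turn": 0, "gripper": 0}
    - {"slide": [-0.18, 0, 0], "turn": 0, "gripper": 0}
    - {"slide": [-0.24, 0, 0], "turn": 0, "gripper": 0}
    - {"slide": [-0.28, 0, 0], "turn": 0, "gripper": 0}

```text
time_s: 11.48
tcp_pos: [0.5632, -0.0052, 0.0351]
eef_rot: [-179.9, -0.2, -177.3]
contact_force: [-9.0, -0.1, 9.9]
gripper_width: 0.0139
gripper_force: 25.0
```

Run:
```python
from h import *
s=get_state(); print(s["gripper_width"],s["gripper_force"],s["eef_rot"],s["moment"])
go(-.052,0,.035,-177.4)
```

```text
0.013944417329237522 24.999444633722305 [-179.94401976   -0.24824539 -177.29432565] [-0.03722821  3.21482255  0.06038268]
slide [-0.079  0.012  0.001] turn 0.001 now shelf [-0.0639 -0.0016] F [-9.  -0.1  9.9]
```

Call:
send_rows:
  moves:
    - {"slide": [-0.03, 0.01, 0], "turn": 0, "gripper": 0}
    - {"slide": [-0.05, 0.01, 0], "turn": 0, "gripper": 0}
    - {"slide": [-0.08, 0.01, 0], "turn": 0, "gripper": 0}
    - {"slide": [-0.08, 0.01, 0], "turn": 0, "gripper": 0}
    - {"slide": [-0.08, 0.01, 0], "turn": 0, "gripper": 0}

```text
time_s: 11.9
tcp_pos: [0.5672, -0.0048, 0.0337]
eef_rot: [-179.8, -1.0, -177.4]
contact_force: [-25.0, 0.7, 18.0]
gripper_width: 0.0139
gripper_force: 25.0
```

Run:
```python
from h import *
import cv2
s=get_state(); print(s["gripper_width"],s["moment"])
go(-.045,0,.035,-175.9)
b=optics.capture("scene")["img"][80:280,220:460]; a=optics.capture("top")["img"][100:300,240:420]
cv2.imwrite("pics/g3.png",cv2.resize(np.hstack([a,b])[:,:,::-1],None,fx=1.9,fy=1.9,interpolation=cv2.INTER_CUBIC))
```

```text
0.013856377861179213 [ 0.41306467  9.29414022 -0.07704222]
slide [-0.099  0.012 -0.008] turn -0.017 now shelf [-0.0598 -0.0014] F [-25.    0.7  18. ]
```

View pics/g3.png

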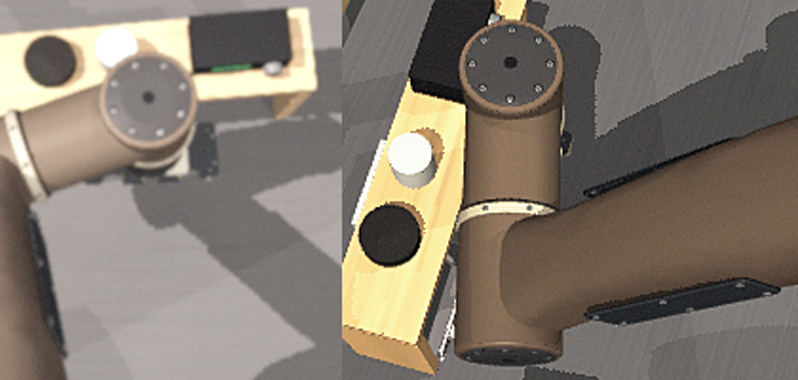

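The push stalled with 25 N at fingertip level and the rear corners near the rail mouth (shelf x about 60), so a corner has probably snagged because the grip is rigid. I'll let go, back away and look.

Call:
send_rows:
  moves:
    - {"slide": [0.05, 0, 0], "turn": 0, "gripper": 0}
    - {"slide": [0.05, 0, 0], "turn": 0, "gripper": 0.5}
    - {"slide": [0.05, 0, 0], "turn": 0, "gripper": 0.5}
    - {"slide": [0.05, 0, 0], "turn": 0, "gripper": 0.5}
    - {"slide": [0.05, 0, 0], "turn": 0, "gripper": 0.5}

```text
time_s: 12.42
tcp_pos: [0.5703, -0.0024, 0.0356]
eef_rot: [180.0, 0.1, -177.2]
contact_force: [-0.3, -1.0, 0.8]
gripper_width: 0.0348
gripper_force: 0.0
```

Call:
send_rows:
  moves:
    - {"slide": [0, 0, 0], "turn": 0, "gripper": 0.5}
    - {"slide": [0, 0, -0.2], "turn": 0, "gripper": 1}
    - {"slide": [0.1, 0, -0.45], "turn": 0, "gripper": 1}
    - {"slide": [0.4, 0, -0.7], "turn": 0, "gripper": 1}
    - {"slide": [0.7, 0, -0.7], "turn": 0, "gripper": 1}

```text
time_s: 12.83
tcp_pos: [0.4849, -0.006, 0.1409]
eef_rot: [180.0, 0.4, -177.2]
contact_force: [0.5, 1.2, 2.1]
gripper_width: 0.065
gripper_force: 0.0
```

Call:
send_rows:
  moves:
    - {"slide": [0.2, 0, 0], "turn": -0.08, "gripper": 1}
    - {"slide": [0.2, 0, 0], "turn": -0.16, "gripper": 1}
    - {"slide": [0.2, 0, 0], "turn": -0.24, "gripper": 1}
    - {"slide": [0.2, 0, 0], "turn": -0.32, "gripper": 1}
    - {"slide": [0.2, 0, 0], "turn": -0.4, "gripper": 1}

```text
time_s: 13.25
tcp_pos: [0.4518, -0.008, 0.1376]
eef_rot: [-180.0, 0.1, -141.0]
contact_force: [-0.2, 0.7, -0.5]
gripper_width: 0.0874
gripper_force: 0.0
```

Run:
```python
from h import *
import cv2
s=get_state(); print(s["tcp_pos"],s["eef_rot"],s["joints"],s["contact_force"])
b=optics.capture("scene")["img"][130:260,240:360]; a=optics.capture("top")["img"][120:250,270:390]
for c in ("top","scene"): print([(toloc(S,r["location"]),r["p"]) for r in optics.look_for(c,"module")[:1]])
cv2.imwrite("pics/g4.png",cv2.resize(np.hstack([a,b])[:,:,::-1],None,fx=3.2,fy=3.2,interpolation=cv2.INTER_CUBIC))
```

```text
[ 0.45176514 -0.00803673  0.13764548] [-1.79978343e+02  7.21993136e-02 -1.41033178e+02] [ 2.41014319e+01  3.96638980e+00 -3.36987901e+01  3.04672712e-03
 -5.22594812e+01 -7.51364868e+01] [-0.16674195  0.65997458 -0.53409702]
[]
[(array([-0.01956308,  0.00541256]), 0.96)]
```

View pics/g4.png

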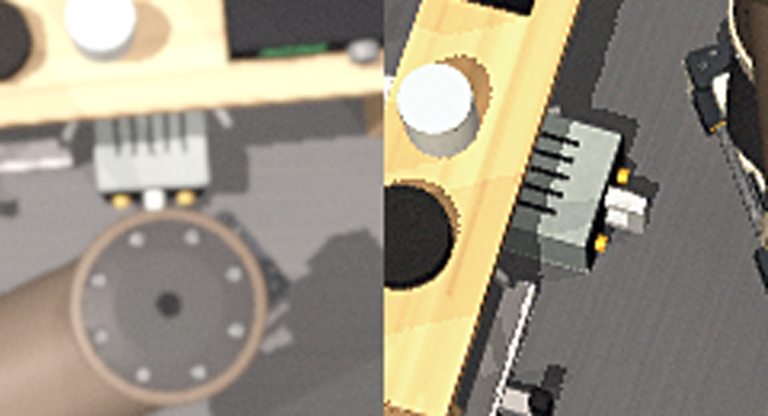

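The picture shows the module partway in, centred between the flares. Its front top edge runs (95,190) to (208,183) in the top crop, and (625,133) to (592,250) in the scene crop.

Run:
```python
from h import *
for c,L,ox,oy,x0 in(("top",[(95,190),(208,184)],270,120,0),("scene",[(590,250),(625,133)],240,130,384)):
    q=[toloc(S,ray(c,((u-x0)/3.2+ox,v/3.2+oy),.075)) for u,v in L]; d=q[0]-q[1]
    print(c,np.round(q,4).tolist(),"mid",np.round((q[0]+q[1])/2,4),"len",np.linalg.norm(d),"yaw",np.degrees(np.arctan2(-d[0],d[1])))
for n,p,z in(("flareR",(230,125),.02),("flareL",(66,138),.02),("handle",(155,207),.064)):
    print(n,toloc(S,ray("top",(p[0]/3.2+270,p[1]/3.2+120),z)))
print("hand scene",toloc(S,ray("scene",((645-384)/3.2+240,205/3.2+130),.064)))
go(-.150,.001,.05,-85.9)
```

```text
top [[-0.0403, 0.0516], [-0.0438, -0.0502]] mid [-0.042   0.0007] len 0.1018390803922176 yaw -1.986590942154933
scene [[-0.0471, 0.0525], [-0.0467, -0.0489]] mid [-0.0469  0.0018] len 0.10137479869444241 yaw 0.23172701361223624
flareR [ 0.01875123 -0.0793647 ]
flareL [0.0199839  0.07673604]
handle [-0.05894266 -0.00094926]
hand scene [-0.07734047  0.00167829]
slide [-0.13  -0.109  0.581] turn -0.62 now shelf [-0.1753  0.0035] F [ 0.3  1.1 -0.2]
```

Call:
send_rows:
  moves:
    - {"slide": [0, 0, 0], "turn": -0.08, "gripper": 1}
    - {"slide": [0, 0, 0], "turn": -0.16, "gripper": 1}
    - {"slide": [0, 0, 0], "turn": -0.24, "gripper": 1}
    - {"slide": [0, 0, 0], "turn": -0.32, "gripper": 1}
    - {"slide": [0, 0, 0], "turn": -0.39, "gripper": 1}

```text
time_s: 13.87
tcp_pos: [0.4516, -0.0082, 0.137]
eef_rot: [180.0, -0.0, -106.2]
contact_force: [-0.0, -0.3, 0.1]
gripper_width: 0.0875
gripper_force: 0.0
```

Call:
send_rows:
  moves:
    - {"slide": [0, 0, 0.1], "turn": -0.08, "gripper": 1}
    - {"slide": [0, 0, 0.3], "turn": -0.16, "gripper": 1}
    - {"slide": [0, 0, 0.5], "turn": -0.22, "gripper": 1}
    - {"slide": [0, 0, 0.6], "turn": -0.22, "gripper": 1}
    - {"slide": [0, 0, 0.6], "turn": -0.22, "gripper": 1}

```text
time_s: 14.28
tcp_pos: [0.4493, -0.0091, 0.0441]
eef_rot: [179.7, -0.1, -86.7]
contact_force: [-0.2, 0.4, -0.1]
gripper_width: 0.0877
gripper_force: 0.0
```

Run:
```python
from h import *
go(-.163,.001,.016,-85.9); print(get_state()["eef_rot"])
```

```text
slide [ 0.01  -0.099  0.187] turn -0.009 now shelf [-0.1778  0.0028] F [-0.2  0.4 -0.1]
[ 1.79661258e+02 -9.77519272e-02 -8.67483602e+01]
```

Call:
send_rows:
  moves:
    - {"slide": [0.01, 0, 0.1], "turn": -0.009, "gripper": 1}
    - {"slide": [0.01, 0, 0.18], "turn": -0.009, "gripper": 1}
    - {"slide": [0.01, 0, 0.187], "turn": -0.009, "gripper": 1}
    - {"slide": [0.01, -0.05, 0.187], "turn": -0.009, "gripper": 1}
    - {"slide": [0.01, -0.1, 0.187], "turn": -0.009, "gripper": 1}
  newtons: 60

```text
time_s: 14.7
tcp_pos: [0.4679, -0.0085, 0.0203]
eef_rot: [-179.9, 0.0, -85.7]
contact_force: [0.2, -0.2, -0.1]
gripper_width: 0.0873
gripper_force: 0.0
```

Call:
send_rows:
  moves:
    - {"slide": [0, -0.04, 0], "turn": 0, "gripper": 1}
    - {"slide": [0, -0.08, 0], "turn": 0, "gripper": 1}
    - {"slide": [0, -0.12, 0], "turn": 0, "gripper": 1}
    - {"slide": [0, -0.16, 0], "turn": 0, "gripper": 1}
    - {"slide": [0, -0.2, 0], "turn": 0, "gripper": 1}

```text
time_s: 15.12
tcp_pos: [0.494, -0.0076, 0.0193]
eef_rot: [179.7, -0.1, -85.8]
contact_force: [-18.2, -1.0, 23.0]
gripper_width: 0.0869
gripper_force: 11.0
```

Run:
```python
from h import *
go(-.047,.001,.016,-85.9); s=get_state(); print(s["moment"],s["gripper_width"])
optics.capture("scene"); print([(toloc(S,r["location"]),r["p"]) for n in("module","handle") for r in optics.look_for("scene",n)[:1]])
```

```text
slide [ 0.002 -0.574  0.022] turn 0.002 now shelf [-0.133  0.001] F [-18.2  -1.   23. ]
[-0.23704658  4.7832993  -0.02907318] 0.08691327012682659
[(array([-0.0011995 ,  0.01823242]), 0.74), (array([-0.01155894,  0.01777192]), 0.78)]
```

Call:
send_rows:
  moves:
    - {"slide": [0, 0, -0.02], "turn": 0, "gripper": 1}
    - {"slide": [0, -0.02, -0.02], "turn": 0, "gripper": 1}
    - {"slide": [0, -0.05, -0.02], "turn": 0, "gripper": 1}
    - {"slide": [0, -0.08, -0.02], "turn": 0, "gripper": 1}
    - {"slide": [0, -0.1, -0.02], "turn": 0, "gripper": 1}

```text
time_s: 15.68
tcp_pos: [0.5112, -0.0056, 0.022]
eef_rot: [179.9, -0.0, -85.7]
contact_force: [-6.5, -0.5, 3.6]
gripper_width: 0.0876
gripper_force: 3.4
```

Run:
```python
from h import *
go(-.047,.001,.016,-85.9); s=get_state(); print(s["moment"],s["gripper_width"])
```

```text
slide [ 0.007 -0.458  0.04 ] turn 0.002 now shelf [-0.1157  0.0018] F [-6.5 -0.5  3.6]
[-0.10022765  1.90874998 -0.03089549] 0.08757256483031593
```

Call:
send_rows:
  moves:
    - {"slide": [0, -0.04, -0.005], "turn": 0, "gripper": 1}
    - {"slide": [0, -0.08, -0.005], "turn": 0, "gripper": 1}
    - {"slide": [0, -0.12, -0.005], "turn": 0, "gripper": 1}
    - {"slide": [0, -0.16, -0.005], "turn": 0, "gripper": 1}
    - {"slide": [0, -0.2, -0.005], "turn": 0, "gripper": 1}

```text
time_s: 16.1
tcp_pos: [0.5419, -0.0031, 0.0226]
eef_rot: [180.0, -0.0, -85.7]
contact_force: [-3.2, 0.1, -0.6]
gripper_width: 0.0876
gripper_force: 1.6
```

Call:
send_rows:
  moves:
    - {"slide": [0, -0.03, 0], "turn": 0, "gripper": 1}
    - {"slide": [0, -0.06, 0], "turn": 0, "gripper": 1}
    - {"slide": [0, -0.08, 0], "turn": 0, "gripper": 1}
    - {"slide": [0, -0.1, 0], "turn": 0, "gripper": 1}
    - {"slide": [0, -0.1, 0], "turn": 0, "gripper": 1}

```text
time_s: 16.52
tcp_pos: [0.5571, -0.0019, 0.0229]
eef_rot: [-180.0, 0.0, -85.7]
contact_force: [-2.2, -0.3, 0.0]
gripper_width: 0.088
gripper_force: 0.6
```

Run:
```python
from h import *
go(-.047,.001,.016,-85.9); s=get_state(); print(s["moment"],s["gripper_width"])
import cv2
b=optics.capture("scene")["img"][80:280,220:460]; a=optics.capture("top")["img"][100:300,240:420]
cv2.imwrite("pics/g5.png",cv2.resize(np.hstack([a,b])[:,:,::-1],None,fx=1.9,fy=1.9,interpolation=cv2.INTER_CUBIC))
```

```text
slide [ 0.009 -0.151  0.046] turn 0.002 now shelf [-0.0697  0.0022] F [-2.2 -0.3  0. ]
[-0.05931541  0.65814643 -0.04245825] 0.08798419757384456
```

Call:
send_rows:
  moves:
    - {"slide": [0, -0.02, 0], "turn": 0, "gripper": 1}
    - {"slide": [0, -0.04, 0], "turn": 0, "gripper": 1}
    - {"slide": [0, -0.06, 0], "turn": 0, "gripper": 1}
    - {"slide": [0, -0.07, 0], "turn": 0, "gripper": 1}
    - {"slide": [0, -0.07, 0], "turn": 0, "gripper": 1}

```text
time_s: 17.03
tcp_pos: [0.5668, -0.0013, 0.023]
eef_rot: [180.0, -0.0, -85.7]
contact_force: [-2.9, -0.0, 1.9]
gripper_width: 0.0877
gripper_force: 2.1
```

Call:
send_rows:
  moves:
    - {"slide": [0, -0.01, 0], "turn": 0, "gripper": 1}
    - {"slide": [0, -0.02, 0], "turn": 0, "gripper": 1}
    - {"slide": [0, -0.02, 0], "turn": 0, "gripper": 1}
    - {"slide": [0, -0.02, 0], "turn": 0, "gripper": 1}
    - {"slide": [0, -0.02, 0], "turn": 0, "gripper": 1}

```text
time_s: 17.45
tcp_pos: [0.5696, -0.0011, 0.023]
eef_rot: [180.0, -0.0, -85.7]
contact_force: [-5.1, -0.5, 3.3]
gripper_width: 0.0874
gripper_force: 2.8
```

Run:
```python
from h import *
go(-.047,.001,.016,-85.9); s=get_state(); print(s["moment"],s["gripper_width"])
```

```text
slide [ 0.008 -0.068  0.046] turn 0.002 now shelf [-0.0572  0.0021] F [-5.1 -0.5  3.3]
[-0.27552106  1.57809337 -0.03210154] 0.08738944418167383
```

Call:
send_rows:
  moves:
    - {"slide": [0, -0.01, -0.01], "turn": 0, "gripper": 1}
    - {"slide": [0, -0.02, -0.01], "turn": 0, "gripper": 1}
    - {"slide": [0, -0.03, -0.01], "turn": 0, "gripper": 1}
    - {"slide": [0, -0.03, -0.01], "turn": 0, "gripper": 1}
    - {"slide": [0, -0.03, -0.01], "turn": 0, "gripper": 1}

```text
time_s: 17.87
tcp_pos: [0.5746, -0.0006, 0.0242]
eef_rot: [-180.0, 0.0, -85.7]
contact_force: [-2.1, -0.8, -1.6]
gripper_width: 0.0878
gripper_force: 1.0
```

Call:
send_rows:
  moves:
    - {"slide": [0, -0.01, 0], "turn": 0, "gripper": 1}
    - {"slide": [0, -0.02, 0], "turn": 0, "gripper": 1}
    - {"slide": [0, -0.02, 0], "turn": 0, "gripper": 1}
    - {"slide": [0, -0.02, 0], "turn": 0, "gripper": 1}
    - {"slide": [0, -0.02, 0], "turn": 0, "gripper": 1}

```text
time_s: 18.28
tcp_pos: [0.5775, -0.0004, 0.0244]
eef_rot: [-180.0, 0.0, -85.7]
contact_force: [-1.7, -0.1, -1.0]
gripper_width: 0.0879
gripper_force: 1.0
```

Run:
```python
from h import *
go(-.047,.001,.016,-85.9); s=get_state(); print(s["moment"],s["gripper_width"])
```

```text
slide [ 0.008 -0.015  0.056] turn 0.002 now shelf [-0.0493  0.0022] F [-1.7 -0.1 -1. ]
[-0.03194398  0.91230277 -0.05928006] 0.08785584111505441
```

Call:
send_rows:
  moves:
    - {"slide": [0, -0.01, 0], "turn": 0, "gripper": 1}
    - {"slide": [0, -0.02, 0], "turn": 0, "gripper": 1}
    - {"slide": [0, -0.02, 0], "turn": 0, "gripper": 1}
    - {"slide": [0, -0.02, 0], "turn": 0, "gripper": 1}
    - {"slide": [0, -0.02, 0], "turn": 0, "gripper": 1}

```text
time_s: 18.7
tcp_pos: [0.5805, -0.0002, 0.0244]
eef_rot: [-180.0, 0.0, -85.7]
contact_force: [-1.5, 0.0, -0.9]
gripper_width: 0.0879
gripper_force: 1.0
```

Call:
send_rows:
  moves:
    - {"slide": [0, -0.01, 0], "turn": 0, "gripper": 1}
    - {"slide": [0, -0.015, 0], "turn": 0, "gripper": 1}
    - {"slide": [0, -0.015, 0], "turn": 0, "gripper": 1}
    - {"slide": [0, -0.015, 0], "turn": 0, "gripper": 1}
    - {"slide": [0, -0.015, 0], "turn": 0, "gripper": 1}

```text
time_s: 19.12
tcp_pos: [0.5823, -0.0002, 0.0243]
eef_rot: [180.0, -0.0, -85.7]
contact_force: [-5.0, -1.1, 0.8]
gripper_width: 0.0877
gripper_force: 2.2
```

Run:
```python
from h import *
go(-.047,.001,.016,-85.9); s=get_state(); print(s["moment"],s["gripper_width"])
for c in ("top","scene"):
    optics.capture(c); print([(toloc(S,r["location"]),r["p"]) for r in optics.look_for(c,"module")[:1]])
```

```text
slide [0.007 0.017 0.055] turn 0.002 now shelf [-0.0445  0.0021] F [-5.  -1.1  0.8]
[-0.22942603  1.54964689 -0.03571124] 0.08768658549091053
[]
[(array([0.150419  , 0.00886812]), 0.46)]
```

Call:
send_rows:
  moves:
    - {"slide": [0, -0.01, 0], "turn": 0, "gripper": 1}
    - {"slide": [0, -0.015, 0], "turn": 0, "gripper": 1}
    - {"slide": [0, -0.015, 0], "turn": 0, "gripper": 1}
    - {"slide": [0, -0.015, 0], "turn": 0, "gripper": 1}
    - {"slide": [0, -0.015, 0], "turn": 0, "gripper": 1}

```text
time_s: 19.73
tcp_pos: [0.5826, -0.0004, 0.0243]
eef_rot: [179.8, -0.0, -85.7]
contact_force: [-12.3, 0.1, 7.2]
gripper_width: 0.0875
gripper_force: 6.7
```

Run:
```python
from h import *
go(-.047,.001,.016,-85.9); s=get_state(); print(s["moment"],s["gripper_width"],s["gripper_force"])
```

```text
slide [0.006 0.019 0.055] turn 0.002 now shelf [-0.0442  0.0019] F [-12.3   0.1   7.2]
[-0.06332019  3.87343271 -0.0238809 ] 0.08749675034980392 6.715730633586645
```

Call:
send_rows:
  moves:
    - {"slide": [0, 0.1, 0], "turn": 0, "gripper": 1}
    - {"slide": [0, 0.3, 0], "turn": 0, "gripper": 1}
    - {"slide": [0, 0.5, 0], "turn": 0, "gripper": 1}
    - {"slide": [0, 0.7, 0], "turn": 0, "gripper": 1}
    - {"slide": [0, 0.75, 0], "turn": 0, "gripper": 1}

```text
time_s: 20.15
tcp_pos: [0.4697, -0.0087, 0.0246]
eef_rot: [-180.0, 0.0, -85.7]
contact_force: [-1.1, -0.2, -1.3]
gripper_width: 0.0877
gripper_force: 0.0
```

Call:
send_rows:
  moves:
    - {"slide": [0, 0, -0.2], "turn": 0.08, "gripper": 0}
    - {"slide": [0, 0, -0.4], "turn": 0.16, "gripper": 0}
    - {"slide": [0, 0, -0.6], "turn": 0.24, "gripper": 0}
    - {"slide": [0, 0, -0.8], "turn": 0.32, "gripper": 0}
    - {"slide": [0, 0, -0.8], "turn": 0.39, "gripper": 0}

```text
time_s: 20.57
tcp_pos: [0.4779, -0.007, 0.1513]
eef_rot: [-179.5, 0.5, -121.0]
contact_force: [0.8, -0.4, 0.0]
gripper_width: 0.0601
gripper_force: 0.0
```

Call:
send_rows:
  moves:
    - {"slide": [0, 0, 0], "turn": 0.08, "gripper": 0}
    - {"slide": [0, 0, 0], "turn": 0.16, "gripper": 0}
    - {"slide": [0, 0, 0], "turn": 0.24, "gripper": 0}
    - {"slide": [0, 0, 0], "turn": 0.32, "gripper": 0}
    - {"slide": [0, 0, 0], "turn": 0.39, "gripper": 0}

```text
time_s: 20.98
tcp_pos: [0.4745, -0.0077, 0.1454]
eef_rot: [-180.0, 0.2, -156.2]
contact_force: [-0.8, -0.8, 0.5]
gripper_width: 0.0265
gripper_force: 0.0
```

Run:
```python
from h import *
go(-.047,.217,.15,-175.9)
b=optics.capture("scene")
print([(toloc(S,r["location"]),r["p"]) for r in optics.look_for("scene","module")[:1]])
import cv2; cv2.imwrite("pics/f1.png",b["img"][:,:,::-1])
```

```text
slide [-1.144  1.111 -0.031] turn 0.219 now shelf [-0.1525  0.0023] F [-0.8 -0.8  0.5]
[(array([ 0.15144258, -0.00062937]), 0.46)]
```

Call:
send_rows:
  moves:
    - {"slide": [-0.2, 0.2, 0], "turn": 0.05, "gripper": 0}
    - {"slide": [-0.4, 0.4, 0], "turn": 0.1, "gripper": 0}
    - {"slide": [-0.6, 0.6, 0], "turn": 0.15, "gripper": 0}
    - {"slide": [-0.75, 0.75, 0], "turn": 0.219, "gripper": 0}
    - {"slide": [-0.75, 0.75, 0], "turn": 0.219, "gripper": 0}

```text
time_s: 21.5
tcp_pos: [0.533, 0.1459, 0.1448]
eef_rot: [179.9, 0.2, -175.6]
contact_force: [0.3, -0.4, 0.6]
gripper_width: 0.0005
gripper_force: 0.0
```

Run:
```python
from h import *
go(-.047,.217,.031,-175.9)
```

```text
slide [-0.244  0.436  0.759] turn 0.004 now shelf [-0.0832  0.1513] F [ 0.3 -0.4  0.6]
```

Call:
send_rows:
  moves:
    - {"slide": [-0.12, 0.2, 0], "turn": 0, "gripper": 0}
    - {"slide": [-0.24, 0.436, 0], "turn": 0, "gripper": 0}
    - {"slide": [-0.24, 0.436, 0], "turn": 0, "gripper": 0}
    - {"slide": [-0.24, 0.436, 0.1], "turn": 0, "gripper": 0}
    - {"slide": [-0.24, 0.436, 0.25], "turn": 0, "gripper": 0}

```text
time_s: 21.92
tcp_pos: [0.5626, 0.2105, 0.1086]
eef_rot: [179.8, 0.3, -175.2]
contact_force: [0.5, 0.7, -1.3]
gripper_width: 0.0004
gripper_force: 0.0
```

Call:
send_rows:
  moves:
    - {"slide": [0, 0, 0.15], "turn": 0, "gripper": 0}
    - {"slide": [0, 0, 0.3], "turn": 0, "gripper": 0}
    - {"slide": [0, 0, 0.45], "turn": 0, "gripper": 0}
    - {"slide": [0, 0, 0.51], "turn": 0, "gripper": 0}
    - {"slide": [0, 0, 0.51], "turn": 0, "gripper": 0}

```text
time_s: 22.33
tcp_pos: [0.5595, 0.2077, 0.0283]
eef_rot: [-179.9, -0.2, -175.4]
contact_force: [0.1, 0.7, -0.1]
gripper_width: 0.0001
gripper_force: 0.0
```

Run:
```python
from h import *
go(-.046,.099,.031,-175.9)
```

```text
slide [-0.036 -0.748 -0.018] turn 0.005 now shelf [-0.0523  0.2111] F [ 0.1  0.7 -0.1]
```

Call:
send_rows:
  moves:
    - {"slide": [-0.04, 0, -0.01], "turn": 0.005, "gripper": 0}
    - {"slide": [-0.04, -0.08, -0.01], "turn": 0.005, "gripper": 0}
    - {"slide": [-0.04, -0.16, -0.01], "turn": 0.005, "gripper": 0}
    - {"slide": [-0.04, -0.24, -0.01], "turn": 0.005, "gripper": 0}
    - {"slide": [-0.04, -0.32, -0.01], "turn": 0.005, "gripper": 0}

```text
time_s: 22.75
tcp_pos: [0.5713, 0.1605, 0.0334]
eef_rot: [179.9, 0.2, -176.0]
contact_force: [2.2, 2.5, 1.5]
gripper_width: 0.0007
gripper_force: 1.4
```

Call:
send_rows:
  moves:
    - {"slide": [0, -0.08, 0], "turn": 0, "gripper": 0}
    - {"slide": [0, -0.16, 0], "turn": 0, "gripper": 0}
    - {"slide": [0, -0.24, 0], "turn": 0, "gripper": 0}
    - {"slide": [0, -0.3, 0], "turn": 0, "gripper": 0}
    - {"slide": [0, -0.34, 0], "turn": 0, "gripper": 0}

```text
time_s: 23.17
tcp_pos: [0.5732, 0.1084, 0.0318]
eef_rot: [-180.0, -0.0, -176.1]
contact_force: [1.2, 2.4, 1.9]
gripper_width: 0.0
gripper_force: 1.3
```

Run:
```python
from h import *
go(-.046,.099,.031,-175.9)
```

```text
slide [ 0.001 -0.081  0.006] turn -0.002 now shelf [-0.0458  0.1111] F [1.2 2.4 1.9]
```

Call:
send_rows:
  moves:
    - {"slide": [0, -0.02, 0], "turn": 0, "gripper": 0}
    - {"slide": [0, -0.04, 0], "turn": 0, "gripper": 0}
    - {"slide": [0, -0.05, 0], "turn": 0, "gripper": 0}
    - {"slide": [0, -0.06, 0], "turn": 0, "gripper": 0}
    - {"slide": [0, -0.06, 0], "turn": 0, "gripper": 0}

```text
time_s: 23.58
tcp_pos: [0.5736, 0.1009, 0.0316]
eef_rot: [-180.0, -0.0, -176.0]
contact_force: [0.1, -0.6, 1.1]
gripper_width: 0.0001
gripper_force: 0.4
```

Call:
send_rows:
  moves:
    - {"slide": [0, -0.01, 0], "turn": 0, "gripper": 0}
    - {"slide": [0, -0.02, 0], "turn": 0, "gripper": 0}
    - {"slide": [0, -0.02, 0], "turn": 0, "gripper": 0}
    - {"slide": [0, -0.02, 0], "turn": 0, "gripper": 0}
    - {"slide": [0, -0.02, 0], "turn": 0, "gripper": 0}

```text
time_s: 24.0
tcp_pos: [0.5739, 0.0979, 0.0316]
eef_rot: [-180.0, -0.0, -176.1]
contact_force: [-1.2, 1.2, 0.1]
gripper_width: 0.0001
gripper_force: 0.7
```

Run:
```python
from h import *
go(-.046,.099,.031,-175.9)
```

```text
slide [ 0.001 -0.01   0.004] turn -0.002 now shelf [-0.0458  0.1005] F [-1.2  1.2  0.1]
```

Not at the stop yet, so I'll continue until the force rises.

Call:
send_rows:
  moves:
    - {"slide": [0, -0.01, 0], "turn": 0, "gripper": 0}
    - {"slide": [0, -0.02, 0], "turn": 0, "gripper": 0}
    - {"slide": [0, -0.025, 0], "turn": 0, "gripper": 0}
    - {"slide": [0, -0.025, 0], "turn": 0, "gripper": 0}
    - {"slide": [0, -0.025, 0], "turn": 0, "gripper": 0}

```text
time_s: 24.42
tcp_pos: [0.5742, 0.0964, 0.0317]
eef_rot: [179.9, 0.0, -176.0]
contact_force: [-4.1, 13.3, 1.0]
gripper_width: 0.0006
gripper_force: 7.0
```

Call:
send_rows:
  moves:
    - {"slide": [0, -0.01, 0], "turn": 0, "gripper": 0}
    - {"slide": [0, -0.02, 0], "turn": 0, "gripper": 0}
    - {"slide": [0, -0.02, 0], "turn": 0, "gripper": 0}
    - {"slide": [0, -0.02, 0], "turn": 0, "gripper": 0}
    - {"slide": [0, -0.02, 0], "turn": 0, "gripper": 0}

```text
time_s: 24.83
tcp_pos: [0.5743, 0.096, 0.0318]
eef_rot: [179.7, 0.1, -176.0]
contact_force: [-10.4, 27.2, 2.0]
gripper_width: 0.0005
gripper_force: 14.0
```

The latch is against its closed stop: the two end positions imply 95 mm of travel. I'm retreating for a final check.

Call:
send_rows:
  moves:
    - {"slide": [0, 0.1, 0], "turn": 0, "gripper": 0}
    - {"slide": [0.05, 0.2, 0], "turn": 0, "gripper": 0}
    - {"slide": [0.1, 0.2, -0.2], "turn": 0, "gripper": 0}
    - {"slide": [0.3, 0.2, -0.45], "turn": 0, "gripper": 0}
    - {"slide": [0.5, 0.2, -0.7], "turn": 0, "gripper": 0}

```text
time_s: 25.25
tcp_pos: [0.5047, 0.1161, 0.1268]
eef_rot: [-179.9, -0.1, -176.1]
contact_force: [-0.3, -0.2, 0.4]
gripper_width: 0.0003
gripper_force: 0.0
```

Call:
send_rows:
  moves:
    - {"slide": [0.2, -0.2, -0.2], "turn": 0, "gripper": 0}
    - {"slide": [0.3, -0.4, -0.4], "turn": 0, "gripper": 0}
    - {"slide": [0.3, -0.65, -0.4], "turn": 0, "gripper": 0}
    - {"slide": [0.3, -0.9, -0.4], "turn": 0, "gripper": 0}
    - {"slide": [0.3, -1, -0.4], "turn": 0, "gripper": 0}

```text
time_s: 25.67
tcp_pos: [0.4705, -0.0393, 0.1883]
eef_rot: [-180.0, 0.1, -176.1]
contact_force: [0.1, -0.2, -0.2]
gripper_width: 0.0003
gripper_force: 0.0
```

Call:
send_rows:
  moves:
    - {"slide": [0, -0.25, 0], "turn": 0, "gripper": 0}
    - {"slide": [0, -0.5, 0], "turn": 0, "gripper": 0}
    - {"slide": [0, -0.75, 0], "turn": 0, "gripper": 0}
    - {"slide": [0, -1, 0], "turn": 0, "gripper": 0}
    - {"slide": [0, -1, 0], "turn": 0, "gripper": 0}

```text
time_s: 26.08
tcp_pos: [0.4808, -0.1909, 0.1865]
eef_rot: [-179.9, -0.1, -176.3]
contact_force: [-0.2, 0.4, 0.0]
gripper_width: 0.0005
gripper_force: 0.0
```

Run:
```python
from h import *
import cv2
b=optics.capture("scene")["img"][140:260,210:330]; a=optics.capture("top")["img"][100:220,230:390]
for c in ("top","scene"):
  for n in("module","latch","meter","parts_bin","pliers"):print(c,n,[(np.round(r["location"],3),np.round(toloc(S,r["location"]),3),round(r["p"],2)) for r in optics.look_for(c,n)[:1]])
cv2.imwrite("pics/f2.png",cv2.resize(np.hstack([a,b])[:,:,::-1],None,fx=2.8,fy=2.8,interpolation=cv2.INTER_CUBIC))
print(get_state()["contact_force"])
```

```text
top module []
top latch []
top meter [(array([0.44 , 0.238, 0.056]), array([-0.169,  0.25 ]), 0.6)]
top parts_bin [(array([0.643, 0.395, 0.001]), array([0.044, 0.392]), 0.67)]
top pliers [(array([ 0.671, -0.379,  0.02 ]), array([ 0.017, -0.382]), 0.86)]
scene module []
scene latch [(array([0.618, 0.066, 0.023]), array([-0.004,  0.066]), 0.75)]
scene meter [(array([0.438, 0.248, 0.05 ]), array([-0.17,  0.26]), 0.63)]
scene parts_bin [(array([0.642, 0.394, 0.003]), array([0.044, 0.39 ]), 0.91)]
scene pliers [(array([ 0.662, -0.386,  0.014]), array([ 0.007, -0.389]), 0.59)]
[-0.42547534 -0.21293745  0.37484979]
```

View pics/f2.png

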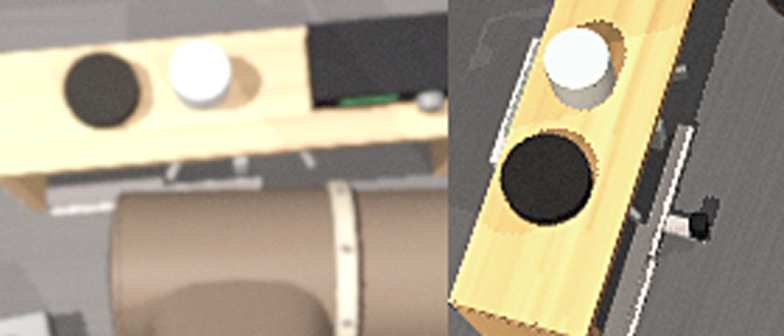

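The picture shows the latch bar across the mouth (scene crop: tip at about (687,127), knob at (698,225)). The handle end sits behind it between the flares (top crop (240,163), scene crop (660,133)). I'll check the numbers.

Run:
```python
from h import *
T=lambda u,v,z:np.round(toloc(S,ray("top",(u/2.8+230,v/2.8+100),z)),4)
C=lambda u,v,z:np.round(toloc(S,ray("scene",((u-448)/2.8+210,v/2.8+140),z)),4)
print("handle outer top/scene",T(240,172,.05),C(662,140,.064),"tip",T(260,184,.024),C(687,126,.024),"knob",C(698,225,.055))
```

```text
handle outer top/scene [0.0127 0.0008] [0.0117 0.0152] tip [ 0.0027 -0.0199] [-0.0002 -0.0174] knob [-0.0414  0.081 ]
```

```bash
python3 -c "
from plant import order
print(order.close_job())"
```

```text
the job is handed in; nothing more can be done
None
```

The module is home against the back stop with its handle facing out, the latch bar is fully across, the meter, bin and pliers were not touched, and I handed the job in at about 26 s; no verdict was returned.

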